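# Sort the worktop clutter into its trays

### The arm

A 7-joint arm with a two-finger parallel gripper is mounted at the origin on a cart in front of the work surface, level with it; the furniture and walls round the work are solid. World frame = base frame: x ahead of the robot, y to its left, z up, the work surface at z = 0. Lengths are in m, angles in rad, forces in N, time in s.
With the tool pointing down it reaches from about 0.4 to 0.875 m from the base axis. Payload 19.3 kg.
Tool frame: the origin (TCP) lies at the very end of the fingers, on their centre line; the grasp point (between the pads) lies 19 mm behind it; z points along the fingers, y is the line along which they close (so a half turn about z gives the same grasp; the last joint's range is limited). The gripper opens to 85 mm and grips with 20 to 120 N. Pads are 22 mm wide; open, the fingers measure 114 mm over their backs; the gripper's body (76 mm by 85 mm) begins 54 mm behind the grasp point. The pads swing forward as they close: fully open they stand 13 mm farther back than shut.
Start: joints at [1.233, 0.521, -0.036, 1.599, 0.021, 1.021, -0.113], TCP at [0.165, -0.603, 0.231] pointing down, gripper open.
Joint ranges: [-2.91, 2.91], [-0.3, 2.13], [-1.5, 1.42], [0.17, 2.43], [-1.26, 4.41], [0.16, 1.93], [-2.52, 2.52]. Speed limits (rad/s): [1.89, 1.89, 2.39, 2.39, 3.01, 3.01, 3.01].

### API

Orientations are given as [roll, pitch, yaw] about the fixed x, y, z axes, in that order (R = Rz(yaw) Ry(pitch) Rx(roll)).
In Python, from workcell import monitor, viewer, bot gives the robot as it stands.
- The arm moves only by the tool move_arm, never from a script. Its arguments are lists of equal length, an entry for each row: "gripper": the opening, from 0 (shut) to 1 (fully open); "linear": the shift along the tool's x, y, z in cm, a list of three; "twist": the turn about the tool's z in degrees. A call has 1 to 8 rows; each row shifts and turns the commanded pose from where the row before left it, along the tool's axes as they then stand; what a row does not reach is not made up. A row lasts 1/10 s, in which the tool goes at most 50 mm and 8.59 degrees, less where a joint would pass 70% of its speed; a pose out of reach is approached as far as the arm can. A call with a gripper value outside its range is refused whole. The fingers move at their own pace and stop on an object; "squeeze" is the grip in N (left out, the last holds). Time passes only in rows, so rows that do not move let the fingers close. It gives the time, the measured TCP pose, the force, the opening and the grip force at its end, in the units of the state.
- monitor.observe(): the state, without advancing time (a new reading comes with each control period).
- viewer.grab_frame(name): name is "scene" or "top" or "wrist"; returns a dict with "img" (420x560x3 uint8, red, green, blue), "K" (3x3 intrinsics, pixels), "eye" and "rotation" of the camera in the world. Camera axes: x right, y up, looking along -z (the intrinsics and any distortion apply to the point x, -y, -z); pixel columns grow to the right and rows downward; lengths in m; the calibration is good to about 2 mm. The wrist camera is an equidistant fisheye: a pixel r from the principal point sees the ray r / f radians off the axis. A picture is of the moment at which its call begins. There is no depth.
- bot.job_done(): hands the job in; it is judged then, once.
The state is a dict: "clock": time; "qpos": joint angles; "qd": joint speeds; "joint_efforts": joint torques, N m; "position": TCP position; "tool_rot": TCP orientation; "force": force on the tool from outside, world axes, zero at the start; "moment": the same for the moment, N m; "grip_width": finger opening in m; "finger_force": force on a finger pad.
Only numpy, scipy, OpenCV 4.12 (cv2) and the standard library are available. Lean on these libraries where they do the work, as an engineer would, in place of code of your own. Each camera call takes 0.05 s, during which the arm holds its last target. There are 200 camera calls.

### The job

Please sort what is lying about on the worktop: stand the salt shaker and the spice jar upright in the dark wooden caddy, one in each compartment, lay the lemon in the light wooden crate beside the onion, lay the green peeler flat and lengthwise in the white cutlery tray beside the teaspoon, and put the battery in the red pot. Set the glass shaker and jar down rather than dropping them, and do not shift or tip the drinking glass.

Things in the scene. Friction and masses are not known exactly. Their poses are not given: they have to be found in the camera images.
- salt_shaker: Salt shaker to be sorted, standing: clear glass with white salt and a grey domed cap. 90 mm tall; glass body 44 mm across up to 74 mm high, narrowing to 34 mm in the cap. Round, so any grasp direction will do; 0.1 kg. Origin at the centre of its underside, z up.
- spice_jar: Spice jar to be sorted, standing: glass jar with a paper label and a green cap. 106 mm tall, 45 mm across; the cap (45 mm across) is the part from 85 to 105 mm high. Round; 0.11 kg. Origin at the centre of its underside, z up.
- lemon: Yellow lemon to be sorted, lying, 78 mm long (its x axis), 55 mm wide (its y axis) and 56 mm high; 0.1 kg. It can roll. Origin at the centre of its underside as it first lies, z up, so 28 mm below its middle.
- battery: Small green and white round battery to be sorted, standing on end: 15 mm across, 50 mm tall, 0.023 kg. Origin at the centre of its underside, z up along the cell.
- peeler: Vegetable peeler to be sorted, lying flat: 170 mm long along its x axis. The green handle, 26 mm wide and 20 mm high, reaches from x = -85 to +20 mm; the slim metal blade, 14 mm wide and 6 mm high, goes on to x = +85 mm. 0.08 kg, heavier at the handle; grip it about 25 mm behind the origin (x = -25 mm). Origin at the middle of its length, on its underside, z up.
- seasoning_caddy: Fixed dark wooden caddy for seasonings, 82 mm (x) by 158 mm (y), 40 mm high. Walls and the divider across its middle are 6 mm thick, the floor is about 6 mm above the worktop. Two equal square compartments, about 70 mm by 70 mm, side by side along y, with centres at y = -38 and +38 mm. Origin at the centre of its underside.
- produce_crate: Fixed light wooden slatted crate for fruit and vegetables, 116 mm (x) by 200 mm (y), 32 mm high, walls 5 mm, floor about 5 mm above the worktop. A brown onion, 75 mm across and 77 mm tall, sits fixed in its +y half with its middle at y = +52 mm; the -y half is free (middle about y = -43 mm). Origin at the centre of its underside.
- cutlery_tray: Fixed shallow white cutlery tray, 108 mm (x) by 198 mm (y), 14 mm high, walls 4 mm, floor about 4 mm above the worktop. Long things lie along y: inside it is 190 mm long and 100 mm wide. A metal teaspoon, 26 mm wide and 11 mm high, lies fixed in it along y at x = +35 mm; the rest (x from -50 to +22 mm) is free. Origin at the centre of its underside.
- battery_pot: Fixed round red plastic pot for used batteries, open at the top: 45 mm high, 90 mm across outside at the rim and 80 mm at the foot, wall 3.5 mm, floor 4 mm above the worktop. Origin at the centre of its underside.
- glass: Bystander, to be left where it stands: a clear drinking glass, 71 mm across and 140 mm tall, standing loose at one side of the work. Origin at the centre of its underside.
There are look-alikes about, which are no part of the job. What is shaped like the spice_jar but orange or pink is not meant.

How it is judged:
By the outcome, as a careful person would: the job done as asked, in the order asked, and still so for the second after the job is handed in, with the robot touching nothing.
It also fails if it takes over 128 s, if anything falls off the work surface, if the arm or the gripper's body presses on something with over 40 N, if the wrist force passes 120 N, or if a joint passes its speed limit or range.

## Working session

There is one attempt and no reset: what is moved stays moved. The work goes in short steps, Python scripts to look and compute and a tool call to move; the robot and the scene stay as the last step left them, time stands still between calls to the robot, and variables do not carry over. Pictures are saved under pics/ and viewed, at most 14 in all, crops included, and the job is handed in when it is done.

Besides the shell and the picture viewer there is one more tool, called after ">>>" as name(argument=value, ...) on one line, values as JSON. move_arm: Moves the arm, as the interface text tells. Its arguments: {"type":"object","properties":{"gripper":{"type":"array"},"linear":{"type":"array"},"twist":{"type":"array"},"squeeze":{"type":"number"}},"required":["gripper","linear","twist"]}

```bash
ls; mkdir -p pics; python3 - <<'E'
from workcell import monitor, viewer, bot
import cv2,numpy as np
s=monitor.observe()
for k in s: print(k,np.round(s[k],3))
for n in ("scene","top","wrist"):
    f=viewer.grab_frame(n); np.savez(f"pics/{n}0.npz",**f)
    cv2.imwrite(f"pics/{n}0.png",f["img"][:,:,::-1]); print(n,f["K"],f["eye"],f["rotation"],[k for k in f])
E
```

```text
pics
clock 0.0
qpos [ 1.233  0.522 -0.036  1.6    0.021  1.021 -0.113]
qd [-0.001 -0.001  0.001  0.     0.001  0.002  0.001]
joint_efforts [-1.0000e-03 -9.2713e+01  1.9790e+00 -3.6994e+01  1.8000e-02  8.0000e-03
  0.0000e+00]
position [ 0.165 -0.602  0.231]
tool_rot [-3.14   0.     0.268]
force [ 1.037 -0.686 -0.151]
moment [-0.033  0.023 -0.035]
finger_force 0.0
grip_width 0.085
scene [[480.0383485    0.         269.72985538]
 [  0.         480.0383485  210.80754209]
 [  0.           0.           1.        ]] [-0.542703    0.6281126   0.54765907] [ 1.16216736 -0.01281353 -2.11014385] ['img', 'K', 'eye', 'rotation']
top [[414.63331252   0.         280.69475938]
 [  0.         414.63331252 209.28616941]
 [  0.           0.           1.        ]] [0.23829234 0.00304207 1.26580348] [ 0.20945579 -0.00365473 -1.54511601] ['img', 'K', 'eye', 'rotation']
wrist [[325.1922621    0.         280.8913411 ]
 [  0.         325.1922621  214.87294955]
 [  0.           0.           1.        ]] [ 0.23399056 -0.58416396  0.37302796] [-0.28648654  0.00236737 -1.30380884] ['img', 'K', 'eye', 'rotation']
```

```bash
python3 - <<'E'
import cv2
for n in ("top","scene"):
    i=cv2.imread(f"pics/{n}0.png"); cv2.imwrite(f"pics/{n}0b.png",cv2.resize(i,(800,600),interpolation=cv2.INTER_CUBIC))
E
```

```text
(no output)
```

View pics/top0b.png

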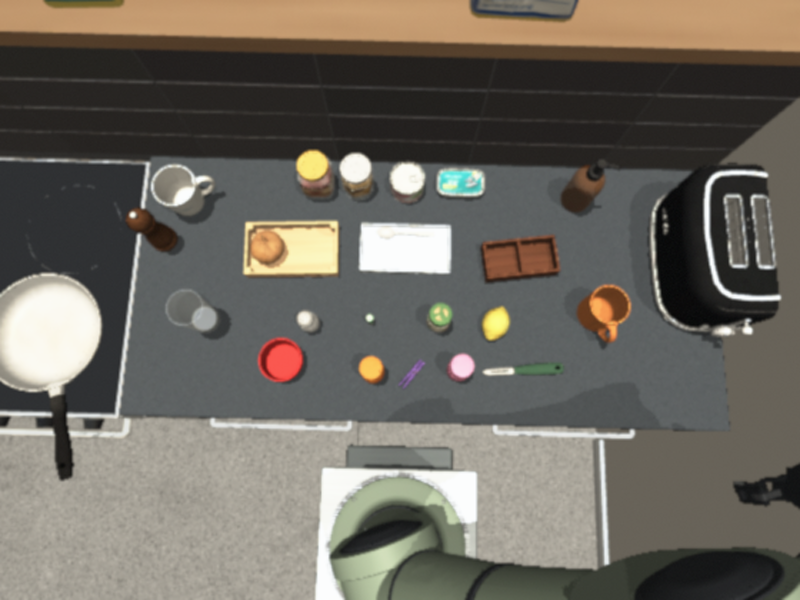

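View pics/scene0b.png

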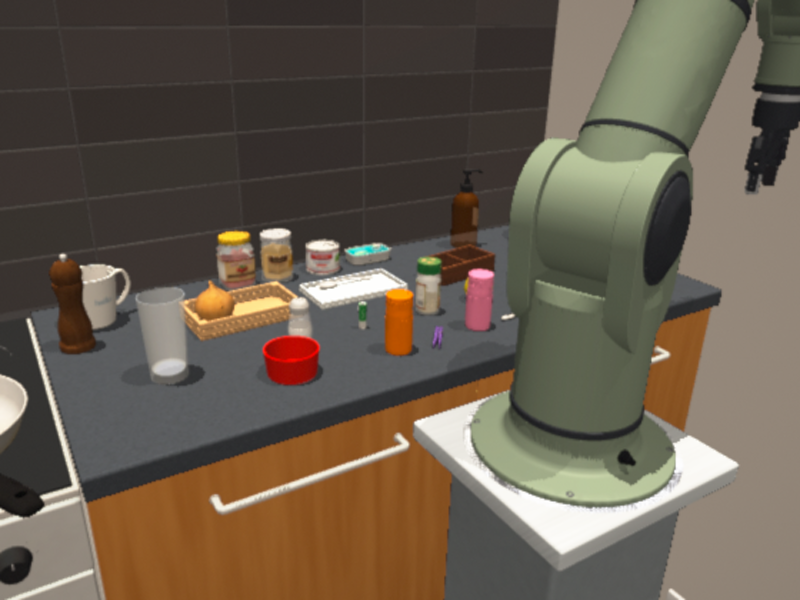

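```bash
cat > h.py <<'E'
import numpy as np, cv2
from scipy.spatial.transform import Rotation as R
def rot(f): return R.from_euler('xyz',f['rotation']).as_matrix()
def ray(f,u,v,fish=False):
    K=f['K']; x=(u-K[0,2])/K[0,0]; y=(v-K[1,2])/K[1,1]
    if fish:
        r=np.hypot(x,y); s=np.sin(r)/max(r,1e-9); d=np.array([x*s,-y*s,-np.cos(r)])
    else: d=np.array([x,-y,-1.])
    return rot(f)@d
def at(f,u,v,z,fish=False):
    d=ray(f,u,v,fish); return f['eye']+d*(z-f['eye'][2])/d[2]
def proj(f,p,fish=False):
    c=(np.atleast_2d(p)-f['eye'])@rot(f); x,y,z=c[:,0],-c[:,1],-c[:,2]; K=f['K']
    if fish:
        r=np.hypot(x,y); t=np.arctan2(r,z); k=t/np.maximum(r,1e-9); a,b=x*k,y*k
    else: a,b=x/z,y/z
    return np.c_[K[0,0]*a+K[0,2],K[1,1]*b+K[1,2]]
def ld(n): return dict(np.load(f'pics/{n}.npz'))
def grab(n,name):
    from workcell import viewer
    f=viewer.grab_frame(n); np.savez(f"pics/{name}.npz",**f); cv2.imwrite(f"pics/{name}.png",f["img"][:,:,::-1]); return f
E
python3 - <<'E'
from h import *
f=ld('top0')
P=dict(glass=(204,318,0.14),salt=(307,318,.09),batt=(370,318,.05),jar=(440,312,.106),lemon=(496,323,.028),pl=(485,372,.003),pr=(565,369,.02),pot=(281,360,.045),crate=(292,248,.032),onion=(266,246,.06),tray=(405,248,.014),caddy=(520,258,.04),
 c1=(243,221,.032),c2=(340,222,.032),c3=(339,276,.032),c4=(244,276,.032),t1=(360,223,.014),t2=(451,225,.014),t3=(450,273,.014),t4=(360,272,.014),d1=(483,241,.04),d2=(556,236,.04),d3=(559,275,.04),d4=(485,281,.04),front=(400,422,0),back=(400,160,0))
for k,(u,v,z) in P.items(): print(k,np.round(at(f,u*.7,v*.7,z)[:2],3))
i=f['img'][140:285,165:400,::-1]
cv2.imwrite('pics/topc.png',cv2.resize(i,None,fx=3.4,fy=3.4,interpolation=cv2.INTER_CUBIC))
s=ld('scene0')
print(proj(s,[[.5,.15,0]])/.7)
E
```

```text
glass [0.43  0.384]
salt [0.444 0.193]
batt [0.455 0.069]
jar [ 0.46  -0.073]
lemon [ 0.455 -0.197]
pl [ 0.353 -0.177]
pr [ 0.362 -0.343]
pot [0.363 0.249]
crate [0.607 0.244]
onion [0.602 0.294]
tray [ 0.619 -0.001]
caddy [ 0.596 -0.248]
c1 [0.666 0.355]
c2 [0.669 0.143]
c3 [0.547 0.14 ]
c4 [0.542 0.343]
t1 [0.674 0.101]
t2 [ 0.675 -0.101]
t3 [ 0.565 -0.1  ]
t4 [0.562 0.096]
d1 [ 0.632 -0.169]
d2 [ 0.647 -0.327]
d3 [ 0.56  -0.331]
d4 [ 0.543 -0.173]
front [0.244 0.001]
back [0.834 0.016]
[[313.52604683 327.19946645]]
```

View pics/topc.png

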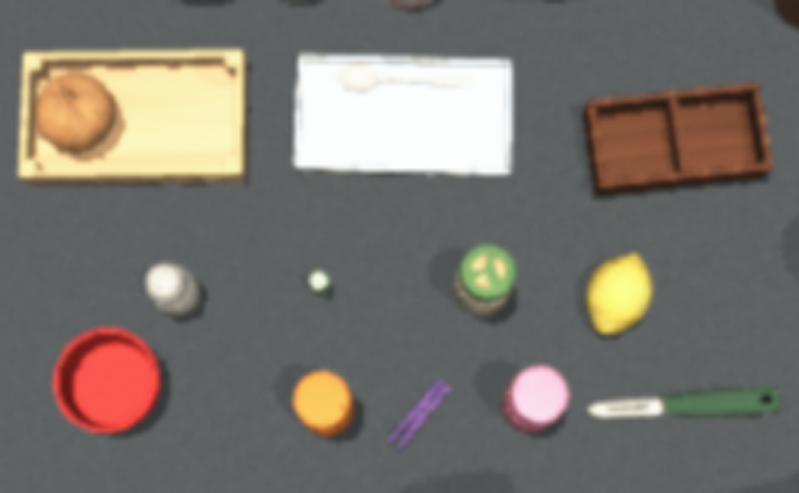

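```bash
python3 - <<'E'
from h import *
f=ld('top0')
P=dict(salt=(165,278,.087),batt=(319,279,.05),jar=(488,270,.106),lemon=(620,293,.028),lA=(640,257,.028),lB=(600,330,.028),pl=(590,409,.003),pr=(778,400,.02),pj=(663,406,.015),pot=(107,380,.045),orange=(323,402,.1),pink=(538,397,.1),
 c1=(22,50,.032),c2=(245,50,.032),c3=(243,180,.032),c4=(20,180,.032),t1=(298,56,.014),t2=(512,60,.014),t3=(512,174,.014),t4=(295,168,.014),d1=(586,100,.04),d2=(758,86,.04),d3=(770,175,.04),d4=(597,193,.04))
Q={}
for k,(u,v,z) in P.items():
    Q[k]=at(f,165+(u+.5)/3.4-.5,140+(v+.5)/3.4-.5,z)[:2]
    if len(k)!=2 or k[0] not in 'ctd': print(k,np.round(Q[k],3))
for n in 'ctd':
    q=np.array([Q[n+str(i)] for i in range(1,5)]); e=(q[0]-q[1]+q[3]-q[2])/2; g=(q[0]-q[3]+q[1]-q[2])/2
    print(n,np.round(q.mean(0),3),'y-len',np.linalg.norm(e).round(3),'x-len',np.linalg.norm(g).round(3),'yaw',np.degrees(np.arctan2(-e[0],e[1])).round(1),np.degrees(np.arctan2(g[1],g[0])).round(1))
# check in scene view: predicted pixels (800 scale)
s=ld('scene0')
for k,z in dict(salt=.09,batt=.05,jar=.106,pot=.045).items(): print(k,(proj(s,[*Q[k],z])/.7).round(0))
E
```

```text
salt [0.448 0.199]
batt [0.457 0.07 ]
jar [ 0.459 -0.074]
lemon [ 0.456 -0.197]
lA [ 0.489 -0.215]
lB [ 0.422 -0.179]
pl [ 0.354 -0.173]
pr [ 0.365 -0.337]
pj [ 0.357 -0.236]
pot [0.364 0.251]
orange [0.345 0.061]
pink [ 0.354 -0.117]
c [0.608 0.247] y-len 0.203 x-len 0.123 yaw 1.5 2.8
t [ 0.621 -0.001] y-len 0.199 x-len 0.109 yaw 0.2 0.7
d [ 0.597 -0.248] y-len 0.157 x-len 0.086 yaw 7.0 6.1
salt [[299. 297.]]
batt [[363. 302.]]
jar [[429. 260.]]
pot [[292. 347.]]
```

>>> move_arm(gripper=[1,1,1,1,1,1,1,1], linear=[[0,0,0],[0,0,0],[4,-4,0],[4,-4,0],[4,-4,0],[4,-4,0],[4,-4,0],[4,-4,0]], twist=[7.7,7.7,0,0,0,0,0,0])

```text
clock: 0.95
position: [0.3788, -0.3891, 0.2313]
tool_rot: [3.142, 0.0, -0.001]
force: [0.3, -1.3, -0.9]
grip_width: 0.0855
finger_force: 0.0
```

>>> move_arm(gripper=[1,1,1,1,1,1,1,1], linear=[[1,-4,0],[1,-4,0],[1,-4,0],[1,-4,0],[0,-4,0],[0,-4,0],[0,-4,0],[0,-4,0]], twist=[0,0,0,0,0,0,0,0])

```text
clock: 1.75
position: [0.4177, -0.0693, 0.2313]
tool_rot: [3.142, -0.0, -0.001]
force: [0.2, 0.1, -0.1]
grip_width: 0.0852
finger_force: 0.0
```

>>> move_arm(gripper=[1,1,1,1,1,1,1], linear=[[0,-4,0],[0,-4,0],[0,-4,0],[0,-4,0],[0,-4,0],[0,0,0],[0,0,0]], twist=[0,0,0,0,0,0,0])

```text
clock: 2.45
position: [0.418, 0.1297, 0.2311]
tool_rot: [3.141, 0.0, 0.001]
force: [0.7, -0.3, 1.0]
grip_width: 0.0854
finger_force: 0.0
```

```bash
python3 - <<'E'
from h import *
from workcell import monitor
f=grab('wrist','w1'); s=monitor.observe(); print(s['position'],s['tool_rot'],s['qpos'].round(2) if hasattr(s['qpos'],'round') else s['qpos'])
print(f['eye'],f['rotation'])
for k,p in dict(salt=[.448,.199,.09],saltbase=[.448,.199,0],batt=[.457,.07,.05],jar=[.459,-.074,.106],pot=[.364,.251,.045],glass=[.43,.384,.14]).items(): print(k,proj(f,p,True).round(0))
E
```

```text
[0.41809927 0.1287956  0.23114655] [ 3.14124265e+00  4.18977183e-04 -8.93117998e-04] [-0.15  0.24 -0.34  2.05  0.1   0.86 -2.11]
[0.48928934 0.12915809 0.37332713] [-2.87257670e-01  1.33977045e-03 -1.57079695e+00]
salt [[203. 169.]]
saltbase [[221. 158.]]
batt [[340. 155.]]
jar [[493. 166.]]
pot [[173. 239.]]
glass [[ 17. 205.]]
```

View pics/w1.png

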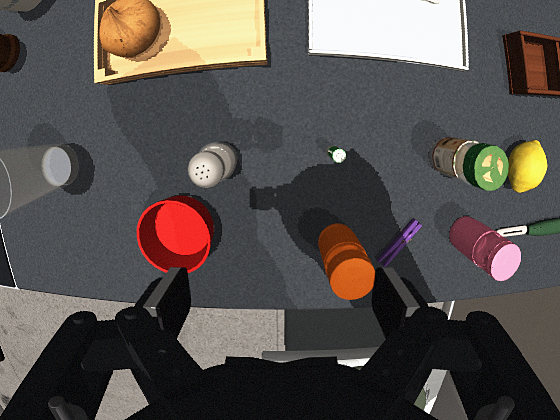

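>>> move_arm(gripper=[1,1,1,1,1,1,1,1], linear=[[1.5,-3.4,0],[1.5,-3.4,0],[0,0,4],[0,0,4],[0,0,4],[0,0,4],[0,0,2.9],[0,0,0]], twist=[0,0,0,0,0,0,0,0])

```text
clock: 3.3
position: [0.4468, 0.1951, 0.0395]
tool_rot: [3.139, 0.005, -0.002]
force: [-0.0, -0.1, 1.3]
grip_width: 0.0851
finger_force: 0.0
```

>>> move_arm(gripper=[0.4,0.4,0.4,0.4,0.4,0.4,0.4,0.4], linear=[[0,0,0],[0,0,0],[0,0,0],[0,0,0],[0,0,0],[0,0,0],[0,0,0],[0,0,0]], twist=[0,0,0,0,0,0,0,0], squeeze=30)

```text
clock: 4.1
position: [0.4492, 0.1974, 0.0437]
tool_rot: [-3.141, -0.002, -0.001]
force: [-0.7, -0.7, 13.2]
grip_width: 0.036
finger_force: 28.7
```

```bash
python3 - <<'E'
from h import *
a=grab('scene','s1'); b=grab('wrist','w2')
c=(proj(a,[.448,.197,.05])[0]).astype(int); print(c)
i=a['img'][c[1]-60:c[1]+60,c[0]-60:c[0]+60,::-1]; j=b['img'][100:330,130:430,::-1]
i=cv2.resize(i,(400,400),interpolation=cv2.INTER_CUBIC); j=cv2.resize(j,(400,307)); j=cv2.copyMakeBorder(j,0,93,0,0,0)
cv2.imwrite('pics/c1.png',np.hstack([i,j]))
E
```

```text
[210 222]
```

View pics/c1.png

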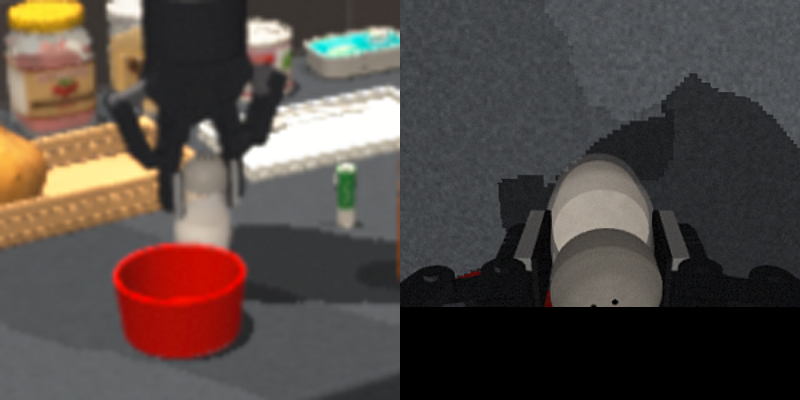

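>>> move_arm(gripper=[0.7,0.7,0.7,0.7,0.35,0.35,0.35,0.35], linear=[[0,0,0],[0,0,0],[0,0,0.4],[0,0,0.3],[0,0,0],[0,0,0],[0,0,0],[0,0,0]], twist=[0,0,0,0,0,0,0,0], squeeze=40)

```text
clock: 5.0
position: [0.4483, 0.1972, 0.0354]
tool_rot: [-3.141, -0.0, -0.001]
force: [0.3, -0.7, 3.5]
grip_width: 0.0378
finger_force: 39.5
```

>>> move_arm(gripper=[0.35,0.35,0.35,0.35], linear=[[0,0,0],[0,0,0],[0,0,0],[0,0,0]], twist=[0,0,0,0])

```text
clock: 5.4
position: [0.4484, 0.1972, 0.0354]
tool_rot: [-3.141, -0.0, -0.001]
force: [-0.8, 1.1, 5.4]
grip_width: 0.0381
finger_force: 39.7
```

>>> move_arm(gripper=[0.35,0.35,0.35,0.35,0.35,0.35,0.35,0.35], linear=[[0,0,-1],[0,0,-2],[0,0,-3],[0,0,-3],[0,0,-3],[0,0,-3],[0,0,-1.5],[0,0,0]], twist=[0,0,0,0,0,0,0,0])

```text
clock: 6.2
position: [0.449, 0.1973, 0.2026]
tool_rot: [-3.14, -0.003, -0.001]
force: [0.9, 0.5, -2.2]
grip_width: 0.0381
finger_force: 40.0
```

>>> move_arm(gripper=[0.35,0.35,0.35,0.35,0.35,0.35,0.35,0.35], linear=[[1,2,0],[1,3,0],[1.3,4,0],[1.3,4,0],[1.3,4,0],[1.3,4,0],[1.3,4,0],[1.3,4,0]], twist=[0,0,0,0,0,0,0,0])

```text
clock: 7.0
position: [0.5457, -0.0947, 0.1996]
tool_rot: [-3.141, 0.001, -0.001]
force: [0.3, 0.1, -0.9]
grip_width: 0.0376
finger_force: 40.0
```

>>> move_arm(gripper=[0.35,0.35,0.35,0.35,0.35,0.35,0.35,0.35], linear=[[1.3,4,0],[1.3,4,0],[1.3,4,0],[1.3,4,0],[0.3,2.3,0],[0,1,0],[0,0,0],[0,0,0]], twist=[0,0,0,0,0,0,0,0])

```text
clock: 7.8
position: [0.6006, -0.2846, 0.1999]
tool_rot: [-3.141, 0.001, -0.0]
force: [-0.9, 1.2, 0.1]
grip_width: 0.0378
finger_force: 40.0
```

>>> move_arm(gripper=[0.35,0.35,0.35,0.35,0.35,0.35,0.35,0.35], linear=[[0,0,0],[0,0,0],[0,0,0],[0,0,0],[0,0,0],[0,0,0],[0,0,0],[0,0,0]], twist=[-8,-8,-8,-8,-8,-8,-8,-8])

```text
clock: 8.6
position: [0.601, -0.2841, 0.2006]
tool_rot: [3.142, -0.0, 1.124]
force: [0.4, 0.1, -1.1]
grip_width: 0.0377
finger_force: 40.0
```

>>> move_arm(gripper=[0.35,0.35,0.35,0.35,0.35,0.35,0.35], linear=[[0,0,0],[0,0,0],[0,0,0],[0,0,0],[0,0,0],[0,0,0],[0,0,0]], twist=[-8,-8,-8,-8,-0.5,0,0])

```text
clock: 9.3
position: [0.6009, -0.2854, 0.2004]
tool_rot: [3.142, 0.0, 1.681]
force: [-0.2, -0.2, -1.1]
grip_width: 0.0379
finger_force: 40.0
```

```bash
python3 - <<'E'
from h import *
from workcell import monitor
f=grab('wrist','w3'); s=monitor.observe(); print(s['position'],s['tool_rot'],np.round(s['qpos'],2))
for k,p in dict(d1=(41,79),d2=(41,-79),d3=(-41,-79),d4=(-41,79),cm=(0,-38)).items():
    a=np.radians(6.5); x,y=p; q=[.597+(x*np.cos(a)-y*np.sin(a))/1e3,-.248+(x*np.sin(a)+y*np.cos(a))/1e3,.04]; print(k,np.round(q,3),proj(f,q,True).round(0))
E
```

```text
[ 0.60091369 -0.28559188  0.20045227] [3.14153231e+00 1.95169240e-04 1.68108195e+00] [ 0.73  0.68 -0.61  1.49  0.42  1.1   0.14]
d1 [ 0.629 -0.165  0.04 ] [[326.  75.]]
d2 [ 0.647 -0.322  0.04 ] [[323. 238.]]
d3 [ 0.565 -0.331  0.04 ] [[241. 238.]]
d4 [ 0.547 -0.174  0.04 ] [[237.  75.]]
cm [ 0.601 -0.286  0.04 ] [[282. 198.]]
```

View pics/w3.png

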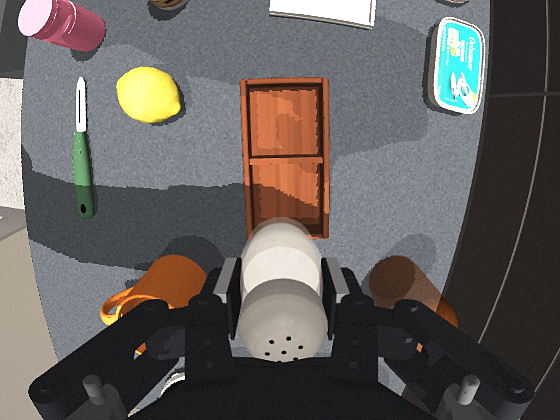

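>>> move_arm(gripper=[0.35,0.35,0.35,0.35,0.35,0.35,0.35,0.35], linear=[[0,0,3],[0,0,4],[0,0,4],[0,0,2.5],[0,0,1.2],[0,0,0.6],[0,0,0.3],[0,0,0]], twist=[0,0,0,0,0,0,0,0])

```text
clock: 10.15
position: [0.6013, -0.2862, 0.0452]
tool_rot: [3.141, 0.001, 1.683]
force: [-0.3, 0.5, -0.4]
grip_width: 0.0377
finger_force: 40.0
```

>>> move_arm(gripper=[0.35,0.35,0.35,0.35], linear=[[0,0,0],[0,0,0.1],[0,0,0.1],[0,0,0]], twist=[0,0,0,0])

```text
clock: 10.55
position: [0.6008, -0.2861, 0.0424]
tool_rot: [3.142, 0.0, 1.683]
force: [-0.2, 0.3, -1.1]
grip_width: 0.0379
finger_force: 40.0
```

>>> move_arm(gripper=[0.35,0.35,0.35,0.35], linear=[[0,0,0.1],[0,0,0.1],[0,0,0],[0,0,0]], twist=[0,0,0,0])

```text
clock: 10.95
position: [0.601, -0.2862, 0.0413]
tool_rot: [3.141, 0.001, 1.683]
force: [-5.4, 1.7, 14.7]
grip_width: 0.0377
finger_force: 42.5
```

>>> move_arm(gripper=[0.45,0.5,0.62,0.65,0.65,0.65,0.65,0.65], linear=[[0,0,0],[0,0,0],[0,0,0],[0,0,0],[0,0,-1],[0,0,-3],[0,0,-4],[0,0,-4]], twist=[0,0,0,0,0,0,0,0])

```text
clock: 11.75
position: [0.6006, -0.2858, 0.1622]
tool_rot: [-3.141, -0.0, 1.684]
force: [0.2, 0.2, 0.2]
grip_width: 0.0558
finger_force: 0.0
```

>>> move_arm(gripper=[0.65,0.65,1,1,1,1,1,1], linear=[[0,0,-4],[0,0,-2],[0,0,0],[3.5,-2.4,0],[3.5,-2.4,0],[3.5,-2.4,0],[3.5,-2.4,0],[3.5,-2.4,0]], twist=[0,0,6.4,0,0,0,0,0])

```text
clock: 12.55
position: [0.4795, -0.1098, 0.2209]
tool_rot: [3.141, 0.0, 1.572]
force: [1.1, 1.4, 0.0]
grip_width: 0.0854
finger_force: 0.0
```

>>> move_arm(gripper=[1,1,1], linear=[[3.7,-2.2,0],[0,0,0],[0,0,0]], twist=[0,0,0])

```text
clock: 12.85
position: [0.4587, -0.0738, 0.2212]
tool_rot: [3.14, 0.001, 1.573]
force: [0.3, -0.2, -0.1]
grip_width: 0.0851
finger_force: 0.0
```

```bash
python3 - <<'E'
from h import *
from workcell import monitor
f=grab('wrist','w4'); s=monitor.observe(); print(s['position'],s['tool_rot'])
t=grab('top','t1')
for k,p in dict(jar=[.459,-.074,.106],batt=[.457,.07,.05]).items(): print(k,proj(f,p,True).round(0))
i=t['img'][140:285,165:400,::-1]
i=cv2.resize(i,(470,290),interpolation=cv2.INTER_CUBIC); j=cv2.copyMakeBorder(cv2.resize(f['img'][:,:,::-1],(800,600))[:300],0,0,0,0,0)
cv2.imwrite('pics/c2.png',np.vstack([cv2.resize(f['img'][40:340,:,::-1],(560,300)),cv2.copyMakeBorder(i,0,0,0,90,0)]))
E
```

```text
[ 0.45903623 -0.07445572  0.22092228] [3.14064234e+00 6.68299520e-04 1.57158191e+00]
jar [[282. 210.]]
batt [[280.  48.]]
```

View pics/c2.png

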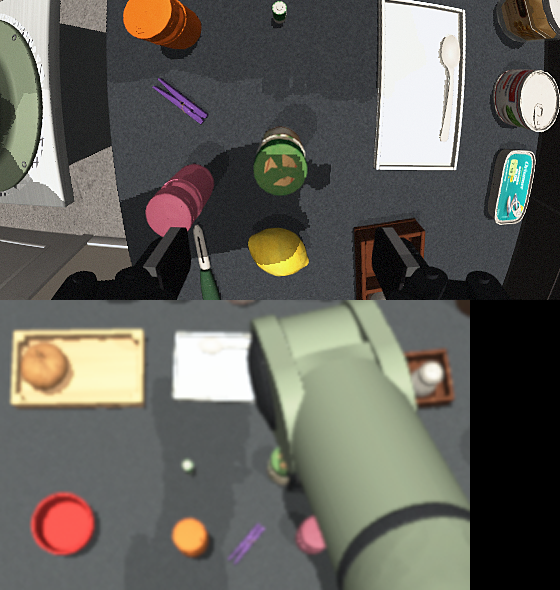

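>>> move_arm(gripper=[1,1,1,1,1,1,1,0.4], linear=[[0,0,4],[0,0,4],[0,0,4],[0,0,3.5],[0,0,2],[0,0,0],[0,0,0],[0,0,0]], twist=[0,0,0,0,0,0,0,0])

```text
clock: 13.75
position: [0.4594, -0.0745, 0.0464]
tool_rot: [3.14, 0.0, 1.571]
force: [0.7, -0.4, 0.7]
grip_width: 0.0733
finger_force: 0.0
```

>>> move_arm(gripper=[0.4,0.4,0.4,0.4,0.4,0.4], linear=[[0,0,0],[0,0,0],[0,0,0],[0,0,0],[0,0,0],[0,0,0]], twist=[0,0,0,0,0,0])

```text
clock: 14.35
position: [0.4589, -0.0746, 0.0463]
tool_rot: [3.141, 0.001, 1.571]
force: [-5.5, -0.4, 17.3]
grip_width: 0.0451
finger_force: 33.4
```

>>> move_arm(gripper=[0.4,0.4,0.4,0.4,0.4,0.4,0.4,0.4], linear=[[0,0,-1],[0,0,-2],[0,0,-3],[0,0,-4],[0,0,-3],[0,0,-2],[0,0,0],[0,0,0]], twist=[0,0,0,0,0,0,0,0])

```text
clock: 15.15
position: [0.4585, -0.0744, 0.1955]
tool_rot: [3.141, 0.0, 1.571]
force: [0.5, -0.7, -1.7]
grip_width: 0.0448
finger_force: 37.0
```

>>> move_arm(gripper=[0.4,0.4,0.4,0.4,0.4,0.4,0.4,0.4], linear=[[-1.6,1.4,0],[-3,3,0],[-3,3,0],[-3,3,0],[-2,2,0],[-1,1,0],[0,0,0],[0,0,0]], twist=[0,0,0,0,0,0,-6.5,0])

```text
clock: 15.95
position: [0.5923, -0.2098, 0.1935]
tool_rot: [-3.139, -0.002, 1.687]
force: [0.1, 0.3, -2.0]
grip_width: 0.045
finger_force: 37.0
```

```bash
python3 - <<'E'
from h import *
from workcell import monitor
s=monitor.observe(); print(s['position'],s['tool_rot'],s['grip_width'],s['force'])
E
```

```text
[ 0.59225385 -0.20977326  0.19351516] [-3.13948506e+00 -1.62569949e-03  1.68739186e+00] 0.045031811910534854 [ 0.14115219  0.34245835 -1.98561485]
```

>>> move_arm(gripper=[0.4,0.4,0.4,0.4,0.4,0.4,0.4,0.4], linear=[[0,0,3],[0,0,4],[0,0,3],[0,0,2],[0,0,1.2],[0,0,0.6],[0,0,0],[0,0,0]], twist=[0,0,0,0,0,0,0,0])

```text
clock: 16.75
position: [0.5932, -0.2101, 0.0582]
tool_rot: [3.141, 0.0, 1.684]
force: [-0.3, -0.5, -1.7]
grip_width: 0.0447
finger_force: 36.9
```

>>> move_arm(gripper=[0.4,0.4,0.4,0.4,0.4,0.4,0.4], linear=[[0,0,0.2],[0,0,0.1],[0,0,0.1],[0,0,0.1],[0,0,0.1],[0,0,0],[0,0,0]], twist=[0,0,0,0,0,0,0])

```text
clock: 17.45
position: [0.5929, -0.2101, 0.0524]
tool_rot: [3.141, 0.001, 1.685]
force: [-5.4, 0.9, 18.8]
grip_width: 0.0448
finger_force: 38.7
```

>>> move_arm(gripper=[0.55,0.6,0.66,0.68,0.68,0.68,0.68,0.68], linear=[[0,0,0],[0,0,0],[0,0,0],[0,0,0],[0,0,-1],[0,0,-3],[0,0,-4],[0,0,-4]], twist=[0,0,0,0,0,0,0,0])

```text
clock: 18.25
position: [0.5925, -0.2098, 0.1732]
tool_rot: [-3.141, -0.0, 1.685]
force: [0.4, -0.1, 0.6]
grip_width: 0.0576
finger_force: 0.0
```

>>> move_arm(gripper=[0.68,0.68,1,1,1,1,1,1], linear=[[0,0,-4],[0.6,-2.5,-1],[0.7,-3,0],[0.7,-4,0],[0.8,-4,0],[0,0,0],[0,0,0],[0,0,0]], twist=[0,0,0,0,0,-8,-8,-8])

```text
clock: 19.05
position: [0.4553, -0.1977, 0.2222]
tool_rot: [3.142, 0.001, 2.11]
force: [0.4, -0.9, -0.9]
grip_width: 0.0855
finger_force: 0.0
```

>>> move_arm(gripper=[1,1,1,1,1,1], linear=[[0,0,0],[0,0,0],[0,0,0],[0,0,0],[0,0,0],[0,0,0]], twist=[-8,-8,-8,-7.5,0,0])

```text
clock: 19.65
position: [0.4554, -0.1977, 0.2216]
tool_rot: [-3.142, 0.0, 2.649]
force: [0.2, 0.0, 0.3]
grip_width: 0.0856
finger_force: 0.0
```

```bash
python3 - <<'E'
from h import *
from workcell import monitor
f=grab('wrist','w5'); s=monitor.observe(); print(s['position'],s['tool_rot'],np.round(s['qpos'],2))
m=cv2.inRange(cv2.cvtColor(f['img'],cv2.COLOR_RGB2HSV),(22,120,60),(34,255,255))
n,l,st,c=cv2.connectedComponentsWithStats(m)
for i in range(1,n):
    if st[i,4]>300:
        p=np.argwhere(l==i)[:,::-1]; print(st[i],c[i])
        w=np.array([at(f,u,v,.028,True)[:2] for u,v in p[::5]]); print(w.mean(0), (w.max(0)+w.min(0))/2)
        e,V=np.linalg.eigh(np.cov((w-w.mean(0)).T)); d=V[:,1]; print('axis deg',np.degrees(np.arctan2(d[1],d[0])), 'ext',np.ptp(w@d),np.ptp(w@V[:,0]))
t=grab('top','t2')
i=t['img'][140:285,165:400,::-1]
cv2.imwrite('pics/c3.png',np.vstack([f['img'][:,:,::-1][:300],cv2.copyMakeBorder(cv2.resize(i,(470,290)),0,0,0,90,0)]))
E
```

```text
[ 0.45541197 -0.19767973  0.2215642 ] [-3.14141230e+00  2.20885617e-04  2.64961582e+00] [ 1.01  0.47 -0.95  1.91  0.46  1.    0.93]
[ 257  154   53   72 2734] [282.53950256 188.78163862]
[ 0.45417808 -0.19591031] [ 0.45517289 -0.19630073]
axis deg 154.2850250950057 ext 0.07616389921599304 0.054974991959722025
```

View pics/c3.png

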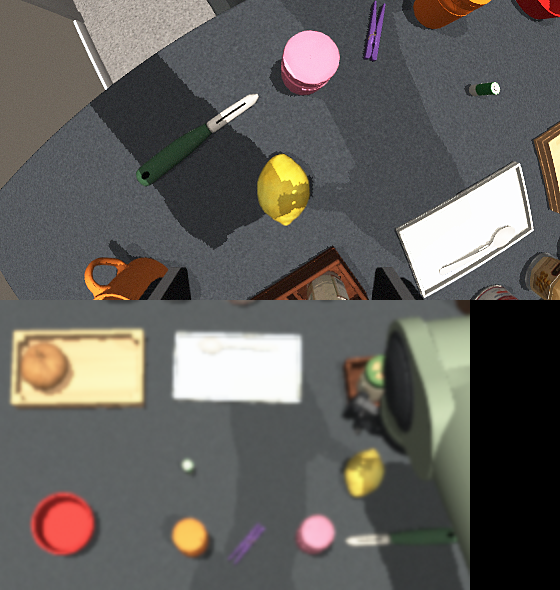

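>>> move_arm(gripper=[1,1,1,1,1,1,1,1], linear=[[0,0.1,4],[0,0,4],[0,0,4],[0,0,4],[0,0,3],[0,0,1.9],[0,0,0.5],[0,0,0]], twist=[0,0,0,0,0,0,0,0])

```text
clock: 20.55
position: [0.456, -0.1965, 0.0073]
tool_rot: [-3.141, -0.001, 2.653]
force: [-0.2, -0.2, 0.5]
grip_width: 0.0854
finger_force: 0.0
```

>>> move_arm(gripper=[0.5,0.5,0.5,0.5,0.5,0.5,0.5,0.5], linear=[[0,0,0],[0,0,0],[0,0,0],[0,0,0],[0,0,0],[0,0,0],[0,0,0],[0,0,0]], twist=[0,0,0,0,0,0,0,0], squeeze=35)

```text
clock: 21.35
position: [0.4565, -0.1973, 0.0086]
tool_rot: [-3.141, 0.002, 2.653]
force: [-3.0, -0.9, 17.3]
grip_width: 0.053
finger_force: 33.4
```

>>> move_arm(gripper=[0.5,0.5,0.5,0.5,0.5,0.5,0.5,0.5], linear=[[0,0,-1],[0,0,-2],[0,0,-3],[0,0,-4],[0,0,-3],[0,0,-2],[0,0,0],[0,0,0]], twist=[0,0,0,0,4,8,8,8])

```text
clock: 22.15
position: [0.456, -0.197, 0.1588]
tool_rot: [3.141, 0.002, 2.159]
force: [0.0, 0.7, -2.4]
grip_width: 0.0526
finger_force: 37.0
```

>>> move_arm(gripper=[0.5,0.5,0.5,0.5,0.5,0.5,0.5,0.5], linear=[[0,0,0],[0,0,0],[0,0,0],[0,0,0],[2,1,0],[4,2,0],[4,2,0],[4,2,0]], twist=[8,8,8,8,0,0,0,0])

```text
clock: 22.95
position: [0.5213, -0.0528, 0.1583]
tool_rot: [3.141, -0.0, 1.606]
force: [0.5, -0.4, -0.7]
grip_width: 0.0526
finger_force: 37.0
```

>>> move_arm(gripper=[0.5,0.5,0.5,0.5,0.5,0.5,0.5,0.5], linear=[[4,2,0],[4,2,0],[4,2,0],[4,2,0],[4,1,0],[4,0.7,0],[1.5,0,0],[0,0,0]], twist=[0,0,0,0,0,0,0,0])

```text
clock: 23.75
position: [0.6078, 0.2069, 0.158]
tool_rot: [-3.141, -0.002, 1.61]
force: [-0.5, 0.1, -0.4]
grip_width: 0.0528
finger_force: 37.0
```

```bash
python3 - <<'E'
from h import *
from workcell import monitor
f=grab('wrist','w6'); s=monitor.observe(); print(s['position'],s['tool_rot'],s['grip_width'],np.round(s['qpos'],2))
a=np.radians(2)
for p in ((58,100),(58,-100),(-58,-100),(-58,100)):
    x,y=p; q=[.608+(x*np.cos(a)-y*np.sin(a))/1e3,.247+(x*np.sin(a)+y*np.cos(a))/1e3,.032]; print(np.round(q,3),proj(f,q,True).round(0))
E
```

```text
[0.60826056 0.2045848  0.15777514] [-3.14142154e+00 -3.88717807e-04  1.60792724e+00] 0.052657335510691045 [-0.03  0.69 -0.61  1.6   0.45  1.   -0.74]
[0.662 0.349 0.032] [[355.  44.]]
[0.669 0.149 0.032] [[346. 270.]]
[0.554 0.145 0.032] [[220. 270.]]
[0.547 0.345 0.032] [[214.  43.]]
```

View pics/w6.png

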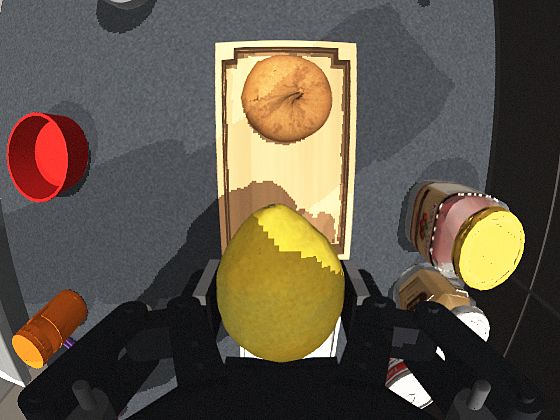

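>>> move_arm(gripper=[0.5,0.5,0.5,0.5,0.5,0.5,0.5,0.5], linear=[[0,0.2,2],[0,0,4],[0,0,3],[0,0,2.5],[0,0,1.7],[0,0,0.9],[0,0,0],[0,0,0]], twist=[0,0,0,0,0,0,0,0])

```text
clock: 24.6
position: [0.6113, 0.204, 0.0174]
tool_rot: [3.14, -0.0, 1.606]
force: [0.6, -0.5, -0.4]
grip_width: 0.053
finger_force: 37.0
```

>>> move_arm(gripper=[0.5,0.5,0.5], linear=[[0,0,0.2],[0,0,0.1],[0,0,0]], twist=[0,0,0])

```text
clock: 24.9
position: [0.6111, 0.2041, 0.0139]
tool_rot: [3.141, -0.0, 1.606]
force: [1.0, -1.7, 2.8]
grip_width: 0.0528
finger_force: 37.3
```

>>> move_arm(gripper=[0.65,0.7,0.72,0.72,0.72,0.72,0.72,0.72], linear=[[0,0,0],[0,0,0],[0,0,0],[0,0,-1],[0,0,-3],[0,0,-4],[0,0,-4],[0,0,-4]], twist=[0,0,0,0,0,0,0,0])

```text
clock: 25.7
position: [0.6105, 0.2041, 0.1757]
tool_rot: [3.141, -0.0, 1.607]
force: [0.6, -0.3, 0.4]
grip_width: 0.0617
finger_force: 0.0
```

>>> move_arm(gripper=[0.8,0.8,0.8,0.8,0.8,0.8,0.8,0.8], linear=[[-2,-1,-3],[-4,-2,-1],[-4,-2,0],[-4,-2,0],[-4,-2,0],[-4,-2,0],[-4,-2,0],[-4,-2,0]], twist=[0,0,0,0,0,0,0,0])

```text
clock: 26.5
position: [0.4705, -0.1025, 0.214]
tool_rot: [3.141, 0.001, 1.607]
force: [1.7, 0.5, -0.2]
grip_width: 0.0684
finger_force: 0.0
```

>>> move_arm(gripper=[0.8,0.8,0.8,0.8,0.8,0.8,0.8,0.8], linear=[[-4,-2,0],[-4,-3,0],[-4,-3,0],[-3,-2,0],[-2,-1.7,0],[0,0,0],[0,0,0],[0,0,0]], twist=[0,0,0,0,0,0,0,0])

```text
clock: 27.3
position: [0.3614, -0.2743, 0.2137]
tool_rot: [3.141, 0.0, 1.608]
force: [-0.8, -0.5, 0.5]
grip_width: 0.0685
finger_force: 0.0
```

```bash
python3 - <<'E'
from h import *
from workcell import monitor
f=grab('wrist','w7'); s=monitor.observe(); print(s['position'],s['tool_rot'],np.round(s['qpos'],2))
m=cv2.inRange(cv2.cvtColor(f['img'],cv2.COLOR_RGB2HSV),(50,80,25),(85,255,200))
n,l,st,c=cv2.connectedComponentsWithStats(m)
for i in range(1,n):
    if st[i,4]>150:
        p=np.argwhere(l==i)[:,::-1]; print(st[i],c[i])
        w=np.array([at(f,u,v,.014,True)[:2] for u,v in p[::3]]); print(w.mean(0))
        e,V=np.linalg.eigh(np.cov((w-w.mean(0)).T)); d=V[:,1]; print('axis deg',np.degrees(np.arctan2(d[1],d[0])), 'ext',np.ptp(w@d),np.ptp(w@V[:,0]), 'y range',w[:,1].min(),w[:,1].max())
t=grab('top','t3')
i=t['img'][140:285,165:400,::-1]
cv2.imwrite('pics/c4.png',np.vstack([f['img'][:,:,::-1][:300],cv2.copyMakeBorder(cv2.resize(i,(470,290)),0,0,0,90,0)]))
E
```

```text
[ 0.36138763 -0.27428025  0.21357771] [3.14115631e+00 5.03426196e-05 1.60813135e+00] [ 1.02  0.32 -0.62  2.03  0.25  0.86  0.31]
[500 132  31  48 603] [510.45107794 152.60364842]
[ 0.64760159 -0.2112443 ]
axis deg 85.6618166983332 ext 0.061309640119065756 0.04806948025686497 y range -0.24323528040449816 -0.181950630025479
[ 271  154   24   92 1321] [281.87736563 199.88644966]
[ 0.36209823 -0.28694328]
axis deg 94.45121429759389 ext 0.10217464216942618 0.022819772341470812 y range -0.3388183017845401 -0.23662521474357334
```

View pics/c4.png

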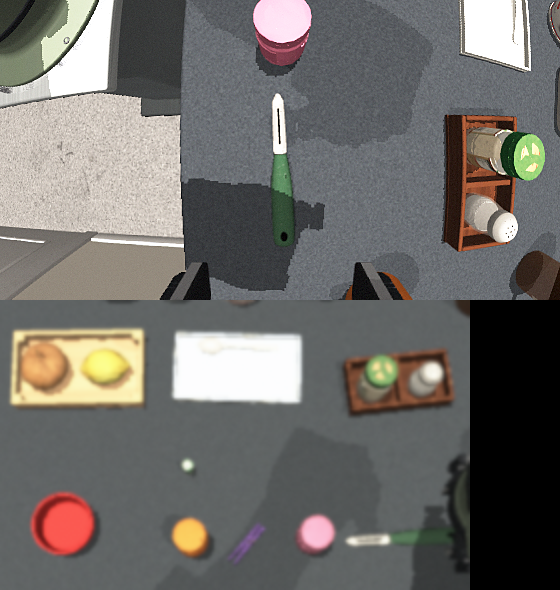

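>>> move_arm(gripper=[0.7,0.7,0.7,0.7,0.7,0.7,0.7,0.7], linear=[[-0.6,0,3],[0,0,4],[0,0,4],[0,0,4],[0,0,3],[0,0,1.9],[0,0,0.8],[0,0,0]], twist=[-2.3,0,0,0,0,0,0,0])

```text
clock: 28.2
position: [0.3611, -0.2804, 0.0058]
tool_rot: [-3.141, -0.001, 1.648]
force: [0.4, 0.1, -0.4]
grip_width: 0.0599
finger_force: 0.0
```

>>> move_arm(gripper=[0.15,0.15,0.15,0.15,0.15,0.15,0.15,0.15], linear=[[0,0,0],[0,0,0],[0,0,0],[0,0,0],[0,0,0],[0,0,0],[0,0,0],[0,0,0]], twist=[0,0,0,0,0,0,0,0], squeeze=50)

```text
clock: 29.0
position: [0.3613, -0.2816, 0.0074]
tool_rot: [3.14, 0.001, 1.646]
force: [-1.5, 1.4, 13.7]
grip_width: 0.0234
finger_force: 48.5
```

>>> move_arm(gripper=[0.15,0.15,0.15,0.15,0.15,0.15,0.15,0.15], linear=[[0,0,-1],[0,0,-2],[0,0,-3],[0,0,-4],[0,0,-3],[0,0,-2],[0,0,0],[0,0,0]], twist=[0,0,0,0,0,0,4,0])

```text
clock: 29.8
position: [0.3608, -0.2815, 0.1576]
tool_rot: [3.14, 0.002, 1.575]
force: [0.3, -0.3, -0.1]
grip_width: 0.0231
finger_force: 50.1
```

>>> move_arm(gripper=[0.15,0.15,0.15,0.15,0.15,0.15,0.15,0.15], linear=[[1,1,0],[2,2,0],[3,3,0],[3,3,0],[3,3,0],[3,3,0],[3,3,0],[3,3,0]], twist=[0,0,0,0,0,0,0,0])

```text
clock: 30.6
position: [0.5702, -0.0685, 0.1563]
tool_rot: [-3.141, -0.0, 1.579]
force: [-0.5, -0.8, -0.7]
grip_width: 0.0235
finger_force: 50.1
```

>>> move_arm(gripper=[0.15,0.15,0.15,0.15,0.15], linear=[[2.3,2,0],[1.5,1.2,0],[0.5,0.4,0],[0,0,0],[0,0,0]], twist=[0,0,0,0,0])

```text
clock: 31.1
position: [0.6046, -0.0279, 0.1561]
tool_rot: [-3.141, 0.001, 1.577]
force: [0.8, -0.1, -0.5]
grip_width: 0.0236
finger_force: 50.1
```

```bash
python3 - <<'E'
from h import *
from workcell import monitor
f=grab('wrist','w8'); s=monitor.observe(); print(s['position'],s['tool_rot'],s['grip_width'],np.round(s['qpos'],2))
a=np.radians(.5)
for p in ((54,99),(54,-99),(-54,-99),(-54,99)):
    x,y=p; q=[.621+(x*np.cos(a)-y*np.sin(a))/1e3,-.001+(x*np.sin(a)+y*np.cos(a))/1e3,.014]; print(np.round(q,3),proj(f,q,True).round(0))
q=[s['position'][0],s['position'][1]+.11,s['position'][2]]; print('tip expected',proj(f,q,True))
E
```

```text
[ 0.60467428 -0.02804766  0.1562883 ] [-3.14099987e+00  6.38079235e-04  1.57594822e+00] 0.023206369365436748 [ 0.33  0.63 -0.56  1.7   0.41  0.93 -0.39]
[0.674 0.098 0.014] [[362.  63.]]
[ 0.676 -0.1    0.014] [[353. 273.]]
[ 0.568 -0.1    0.014] [[244. 274.]]
[0.566 0.098 0.014] [[238.  62.]]
tip expected [[283.99084599  36.01343282]]
```

View pics/w8.png

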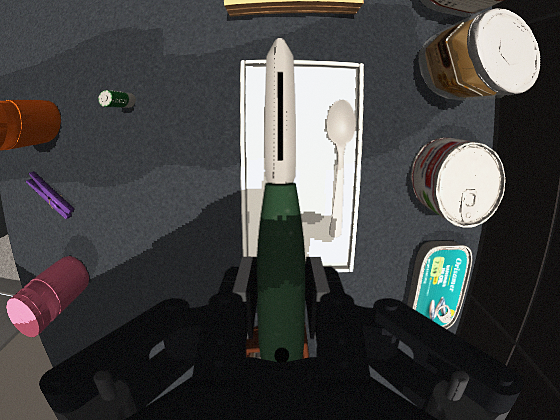

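>>> move_arm(gripper=[0.15,0.15,0.15,0.15,0.15,0.15,0.15,0.15], linear=[[0.3,0.3,2],[0,0,4],[0,0,3],[0,0,2.5],[0,0,1.7],[0,0,0.8],[0,0,0],[0,0,0]], twist=[0.8,0,0,0,0,0,0,0])

```text
clock: 31.95
position: [0.6089, -0.0238, 0.0173]
tool_rot: [3.14, 0.0, 1.563]
force: [0.7, 0.5, 0.0]
grip_width: 0.0235
finger_force: 50.1
```

>>> move_arm(gripper=[0.15,0.15,0.15,0.15], linear=[[0,0,0.2],[0,0,0.1],[0,0,0.1],[0,0,0]], twist=[0,0,0,0])

```text
clock: 32.35
position: [0.6083, -0.0237, 0.0124]
tool_rot: [3.142, 0.0, 1.563]
force: [-0.6, 0.6, -0.2]
grip_width: 0.0234
finger_force: 50.1
```

>>> move_arm(gripper=[0.15,0.2,0.3,0.36,0.36,0.36,0.36,0.36], linear=[[0,0,0.1],[0,0,0],[0,0,0],[0,0,0],[0,0,-0.5],[0,0,-2],[0,0,-4],[0,0,-4]], twist=[0,0,0,0,0,0,0,0])

```text
clock: 33.15
position: [0.6078, -0.0235, 0.1174]
tool_rot: [-3.14, -0.0, 1.563]
force: [0.5, -0.3, 0.8]
grip_width: 0.0305
finger_force: 0.0
```

>>> move_arm(gripper=[0.36,0.6,0.6,0.6,0.6,0.6,0.6,0.6], linear=[[0,0,-4],[2,-3.1,-3],[2,-3,0],[2,-3,0],[2,-3,0],[1.4,-3,0],[0,0,0],[0,0,0]], twist=[0,0,0,0,0,0,0,0])

```text
clock: 33.95
position: [0.4581, 0.0716, 0.1869]
tool_rot: [3.141, 0.0, 1.564]
force: [0.7, -0.9, 0.1]
grip_width: 0.0511
finger_force: 0.0
```

```bash
python3 - <<'E'
from h import *
from workcell import monitor
f=grab('wrist','w9'); s=monitor.observe(); print(s['position'],s['tool_rot'],np.round(s['qpos'],2))
print('batt top pred',proj(f,[[.457,.07,.05],[.457,.07,0]],True).round(0))
t=grab('top','t4')
i=t['img'][140:285,165:400,::-1]
cv2.imwrite('pics/c5.png',np.vstack([f['img'][:,:,::-1][:300],cv2.copyMakeBorder(cv2.resize(i,(470,290)),0,0,0,90,0)]))
E
```

```text
[0.45859294 0.07133193 0.18669805] [3.14070922e+00 1.41119934e-04 1.56266741e+00] [ 0.24  0.39 -0.65  2.03  0.32  0.82 -0.61]
batt top pred [[280. 205.]
 [280. 193.]]
```

View pics/c5.png

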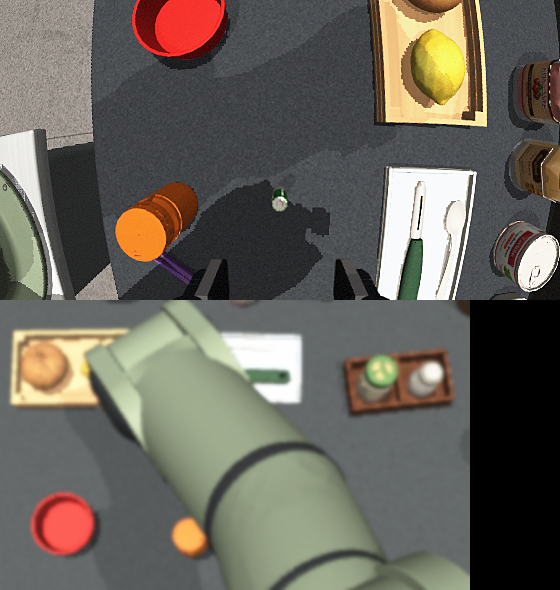

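>>> move_arm(gripper=[0.6,0.6,0.6,0.6,0.6,0.6,0.6,0.6], linear=[[0,-0.1,3],[0,0,4],[0,0,4],[0,0,3],[0,0,1.7],[0,0,1],[0,0,0],[0,0,0]], twist=[0,0,0,0,0,0,0,0])

```text
clock: 34.85
position: [0.4576, 0.0715, 0.0198]
tool_rot: [3.141, -0.0, 1.563]
force: [0.7, 0.7, 0.2]
grip_width: 0.0511
finger_force: 0.0
```

>>> move_arm(gripper=[0.1,0.1,0.1,0.1,0.1,0.1,0.1,0.1], linear=[[0,0,0],[0,0,0],[0,0,0],[0,0,0],[0,0,0],[0,0,0],[0,0,0],[0,0,0]], twist=[0,0,0,0,0,0,0,0], squeeze=25)

```text
clock: 35.65
position: [0.4575, 0.0715, 0.0199]
tool_rot: [3.14, 0.0, 1.563]
force: [-0.9, -0.9, 8.9]
grip_width: 0.014
finger_force: 26.3
```

>>> move_arm(gripper=[0.1,0.1,0.1,0.1,0.1,0.1,0.1,0.1], linear=[[0,0,-1],[0,0,-2],[0,0,-4],[0,0,-4],[0,0,-2],[2,-1,0],[3,-1.5,0],[3,-1.5,0]], twist=[0,0,0,0,0,0,0,0])

```text
clock: 36.45
position: [0.4172, 0.1524, 0.1502]
tool_rot: [3.141, -0.0, 1.561]
force: [-0.6, 0.7, 0.1]
grip_width: 0.0137
finger_force: 25.6
```

>>> move_arm(gripper=[0.1,0.1,0.1,0.1,0.1,0.1], linear=[[3,-1.5,0],[3,-1.5,0],[2.5,-1.5,0],[1.4,-1,0],[0,0,0],[0,0,0]], twist=[0,0,0,0,0,0])

```text
clock: 37.05
position: [0.3636, 0.2511, 0.1497]
tool_rot: [3.141, 0.0, 1.563]
force: [-0.6, -0.6, -0.5]
grip_width: 0.014
finger_force: 25.6
```

```bash
python3 - <<'E'
from h import *
from workcell import monitor
f=grab('wrist','w10'); s=monitor.observe(); print(s['position'],s['tool_rot'],s['grip_width'],np.round(s['qpos'],2))
h=cv2.cvtColor(f['img'],cv2.COLOR_RGB2HSV); m=cv2.inRange(h,(0,170,60),(6,255,255))|cv2.inRange(h,(174,170,60),(180,255,255))
n,l,st,c=cv2.connectedComponentsWithStats(m); i=1+np.argmax(st[1:,4]); print(st[i])
x,y,w,hh,_=st[i]
a=np.linspace(0,2*np.pi,60); ring=np.c_[.364+.045*np.cos(a),.251+.045*np.sin(a),0*a+.045]; p=proj(f,ring,True); print('pred bbox',p.min(0),p.max(0))
E
```

```text
[0.36383477 0.25061172 0.14959956] [3.14131708e+00 3.91215548e-04 1.56234826e+00] 0.014119714541814928 [-0.2   0.43 -0.67  2.12  0.4   0.72 -1.14]
[ 227  156  112  106 8945]
pred bbox [225.91573371 156.65490471] [338.70627301 265.21458103]
```

Pot matches its predicted position. Lower and release.

>>> move_arm(gripper=[0.1,0.1,0.1,0.1,0.1,0.1,0.1,0.1], linear=[[0,0,2],[0,0,3],[0,0,3],[0,0,2],[0,0,1.5],[0,0,0.9],[0,0,0],[0,0,0]], twist=[0,0,0,0,0,0,0,0])

```text
clock: 37.9
position: [0.3639, 0.2511, 0.0258]
tool_rot: [3.141, -0.0, 1.562]
force: [-0.0, -0.5, -0.4]
grip_width: 0.0139
finger_force: 25.8
```

>>> move_arm(gripper=[0.3,0.35,0.35,0.35,0.35,0.35,0.35,0.35], linear=[[0,0,0],[0,0,0],[0,0,0],[0,0,-1],[0,0,-3],[0,0,-4],[0,0,-4],[0,0,-4]], twist=[0,0,0,0,0,0,0,0])

```text
clock: 38.7
position: [0.3628, 0.2512, 0.1876]
tool_rot: [-3.141, -0.0, 1.564]
force: [0.7, -0.9, -1.0]
grip_width: 0.0297
finger_force: 0.0
```

>>> move_arm(gripper=[0.35,0.35,0.35,0.35,0.35,0.35,0.35,0.35], linear=[[-3,1,-3],[-4,1,0],[-4,1,0],[-4,1,0],[-4,1,0],[-4,1,0],[0,0,0],[0,0,0]], twist=[0,0,0,0,0,0,0,0])

```text
clock: 39.5
position: [0.4215, 0.0203, 0.2158]
tool_rot: [3.141, -0.0, 1.561]
force: [1.1, 0.7, -0.3]
grip_width: 0.0299
finger_force: 0.0
```

```bash
python3 - <<'E'
from h import *
from workcell import monitor
s=monitor.observe(); print(s['position'])
a=grab('scene','s9'); t=grab('top','t9')
i=cv2.resize(t['img'][140:285,100:400,::-1],(800,387)); j=cv2.resize(a['img'][150:280,60:420,::-1],(800,289))
c=np.vstack([i,j]); cv2.imwrite('pics/c6.png',cv2.resize(c,(700,591)))
E
```

```text
[0.42148979 0.02031272 0.21584347]
```

View pics/c6.png

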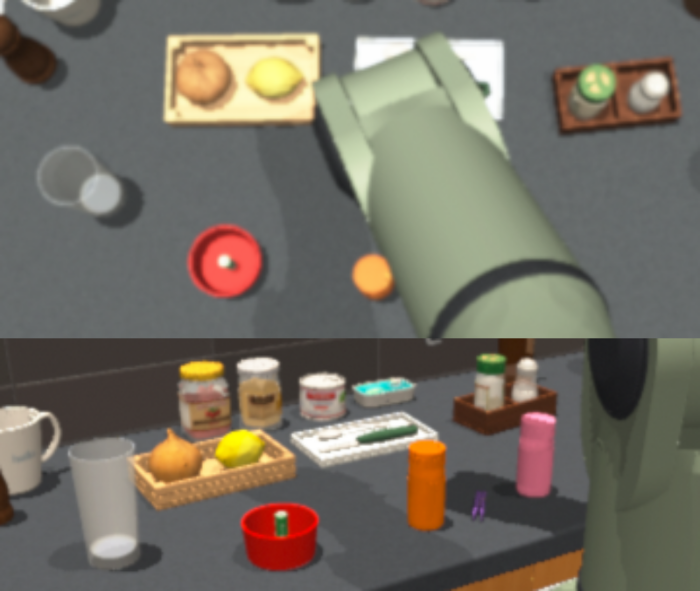

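The picture shows everything placed: lemon in the crate at (274,77), jar and shaker upright in the caddy at (597,85) and (652,90), peeler flat in the tray (scene view, (387,435)), and the battery standing in the pot at (227,262). The glass has not moved.

```bash
python3 -c "
from workcell import bot; print(bot.job_done())"
```

```text
the job is handed in; nothing more can be done
None
```

I sorted all five things in the order you asked and handed the job in at about 40 s. The last pictures showed each one in its place and the drinking glass where it stood; no verdict came back.

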